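# Put the charged battery packs away in the spring-lid case

## Task

First slide the blue tote of battery packs along the bench, without lifting it, from the green outline to the middle of the yellow outline, squared up with it. Then press the green button catch in the orange case's lid and keep hold of the lid with the fingers as it springs, so that it swings fully open slowly instead of flying up, and stand every pack upright inside the case. Finally push the lid shut until its catch holds, leaving the tote on the yellow outline and everything else on the bench alone.

Things in the scene. Friction and masses are not known exactly. Their poses are not given: they have to be found in the camera images.
- tote_mid (a point): Middle of the loose blue tote, near its middle height (46 mm above its underside). A tray 204 x 212 mm (x, y), 4 mm floor, walls 22 mm high, with an upright grip board 12 mm thick along its x through the middle, 196 mm long, its top (black rubber band) 92 mm above the bench. 0.36 to 0.54 kg. Packs stand on both sides of the board, at least 32 mm clear of it.
- green_place_mid (a point): Centre of the green painted outline on the bench (242 x 250 mm, flat) where the tote stands at the start, roughly aligned with it.
- yellow_place_mid (a point): Centre of the yellow painted outline on the bench (242 x 250 mm, flat paint; x along the 242 mm side), beside the case. The tote's board is to lie along its x, either way round.
- case_floor (a point): Centre of the inner floor of the fixed orange hard case, 5 mm above the bench. Outside 260 x 215 x 78 mm (x, y, z) without the lid, walls 5 mm, inside 250 x 205 mm and 73 mm deep; empty at the start. z up; hinge on its +y side, catch on its -y side. A steel keeper and the lid's hook take up to 16 mm inside the middle of the -y wall.
- lid_hinge (a point): Middle of the lid's hinge line (along the case's x) on the case's +y rim, 78 mm above the bench, at the lid's underside. This frame turns with the lid, a flat orange plate 260 x 215 x 14 mm that reaches 215 mm along this frame's -y; its outer face lies 14 mm along this frame's z.
- lid_edge (a point): Middle of the lid's free edge, on its outer face (215 mm along -y from the hinge line, 14 mm up); turns with the lid.
- button_top (a point): Centre of the top of the round green push button (34 mm across) in the lid's outer face, 182 mm from the hinge line and 33 mm from the free edge; it stands 8 mm proud of the lid and goes down 6 mm. z points out of the lid.
- lid (a joint): Angle of the lid (rad): 0 shut and caught, 1.7 fully open (stop). Its spring lifts it with about 5 N at the button, 3 N when open. Freed and let go it flies up at over 4 rad/s; against the fingers it follows them. To shut it, push its outer face over and down and press with 8 to 20 N near the free edge until it catches; press beside the button, as on the button it cannot catch.
- catch (a joint): How far the button is pressed (m): 0 out, 0.006 fully in, which takes about 4 N. Beyond about 0.003 the hook is free; the button's spring brings it back out.
- pack1_mid (a point): Centre of battery pack 1, half-way up: a black block with a yellow band low around it and brass contacts on its grey top, 70 x 44 x 62 mm (x, y, z), 0.13 to 0.25 kg, standing upright in the tote with its x along the tote's x at the start. Two to four of the four packs are present; the others are None.
- pack2_mid (a point): Centre of battery pack 2, half-way up: a black block with a yellow band low around it and brass contacts on its grey top, 70 x 44 x 62 mm (x, y, z), 0.13 to 0.25 kg, standing upright in the tote with its x along the tote's x at the start. Two to four of the four packs are present; the others are None.
- pack3_mid (a point): Centre of battery pack 3, half-way up: a black block with a yellow band low around it and brass contacts on its grey top, 70 x 44 x 62 mm (x, y, z), 0.13 to 0.25 kg, standing upright in the tote with its x along the tote's x at the start. Two to four of the four packs are present; the others are None.
- pack4_mid (a point): Centre of battery pack 4, half-way up: a black block with a yellow band low around it and brass contacts on its grey top, 70 x 44 x 62 mm (x, y, z), 0.13 to 0.25 kg, standing upright in the tote with its x along the tote's x at the start. Two to four of the four packs are present; the others are None.
- level: Bystander, to be left alone: aluminium spirit level, 300 mm long; origin at its underside.
- earmuffs: Bystander, to be left alone: green ear defenders; origin at its underside.
- wrench: Bystander, to be left alone: steel wrench, 160 mm; origin at its underside.
- screwdriver: Bystander, to be left alone: screwdriver, 160 mm; origin at its underside.
- oil: Bystander, to be left alone: blue bottle with a red cap, 150 mm high; origin at its underside.
Not all that is in view belongs to the job. Leave any purple, turquoise or white look-alike of the part that bears pack4_mid alone.

How it is judged:
By the outcome, as a careful person would: the job done as asked, in the order asked, and still so for the second after the job is handed in, with the robot touching nothing.
Of pack1, pack2, pack3, pack4 only 2 to 4 are there at a start; the rules pass over those that are not, and their reading is None.
At some moment in a run one of tote may be knocked a few centimetres aside while the robot is not near it.
It also fails if it takes over 210 s, if anything falls off the work surface, if the arm or the gripper's body presses on something with over 40 N, if the wrist force passes 120 N, or if a joint passes its speed limit or range.

## Robot

A 7-joint arm with a two-finger parallel gripper is mounted at the origin on the work surface. World frame = base frame: x ahead of the robot, y to its left, z up, the work surface at z = 0. Lengths are in m, angles in rad, forces in N, time in s.
With the tool pointing down it reaches from about 0.4 to 0.85 m from the base axis. Payload 10.4 kg.
Tool frame: the origin (TCP) lies at the very end of the fingers, on their centre line; the grasp point (between the pads) lies 19 mm behind it; z points along the fingers, y is the line along which they close (so a half turn about z gives the same grasp; the last joint's range is limited). The gripper opens to 85 mm and grips with 20 to 120 N. Pads are 22 mm wide; open, the fingers measure 114 mm over their backs; the gripper's body (76 mm by 85 mm) begins 54 mm behind the grasp point. The pads swing forward as they close: fully open they stand 13 mm farther back than shut.
Start: joints at [1.203, 0.332, -0.065, 1.46, 0.022, 1.35, -0.088], TCP at [0.211, -0.588, 0.231] pointing down, gripper open.
Joint ranges: [-2.6, 2.6], [-0.5, 2.12], [-1.47, 1.34], [0.16, 2.42], [-1.27, 4.41], [0.06, 2.06], [-2.6, 2.6]. Speed limits (rad/s): [2.22, 2.22, 2.79, 2.79, 3.14, 3.14, 3.14].

## Interface

Orientations are given as a rotation vector (axis times angle).
In Python, from rig import bot gives the robot as it stands.
- The arm moves only by the tool jog_arm, never from a script. Its arguments are lists of equal length, an entry for each row: "travel": the shift along the tool's x, y, z in mm, a list of three; "turn": the turn, a rotation vector about the tool's x, y, z in rad, a list of three; "grip": the finger opening in mm, from 0 to 85.4. In form: {"travel": [[dx, dy, dz], ...], "turn": [[ax, ay, az], ...], "grip": [grip, ...]}. A call has 1 to 8 rows; each row shifts and turns the commanded pose from where the row before left it, along the tool's axes as they then stand; what a row does not reach is not made up. A row lasts 1/8 s, in which the tool goes at most 62.5 mm and 10.7 degrees, less where a joint would pass 70% of its speed; a pose out of reach is approached as far as the arm can. A call with a gripper value outside its range is refused whole. The fingers move at their own pace and stop on an object; "grip_force" is the grip in N (left out, the last holds). Time passes only in rows, so rows that do not move let the fingers close. It gives the time, the measured TCP pose, the force, the opening and the grip force at its end, in the units of the state.
- bot.sense(): the state, without advancing time (a new reading comes with each control period).
- bot.get_image(name): name is "side" or "top" or "wrist"; returns a dict with "pixels" (420x560x3 uint8, red, green, blue), "intrinsics" (3x3 intrinsics, pixels), "dist_coeffs" ([k1, k2, p1, p2, k3] as OpenCV has them; the pictures are not rectified), "T" (4x4, takes a point from camera to world coordinates); the wrist camera has in their place "T_tool_cam" (4x4, takes a point from camera to tool coordinates, whose origin is the TCP and whose axes are the flange's). Camera axes: x right, y up, looking along -z (the intrinsics and any distortion apply to the point x, -y, -z); pixel columns grow to the right and rows downward; lengths in m; the calibration is good to about 2 mm. A picture is of the moment at which its call begins: read the wrist's pose just before it. There is no depth.
- bot.job_done(): hands the job in; it is judged then, once.
Trained networks look in a picture, given as the dict that the camera call returned (one of the last four; its "shot" number tells which), for a name from the list of things; names that differ only in an ending like _2 or _b are one class to them, and where a whole thing is asked for, a point or a joint stands for the part that bears it (a point fixed in the world has none). Each returns a list of dicts, best first, with "confidence" (0 to 1); they miss things now and then, are a little off and sometimes report something else, mostly with a low value. They report only what shows in the picture. A call takes as long as a camera call. They do not tell look-alikes from the thing itself.
- bot.cut_out(picture, name): "pixels" (420x560 bool, what is visible of it) and "extent" ([left, top, width, height] as shares, 0 to 1, of the picture: columns of its width, rows of its height, round what is visible of it).
- bot.pinpoint(picture, name): "centre" ([column, row] as shares, 0 to 1, of the picture: columns of its width, rows of its height: a listed point, or the origin of a listed thing).
The state is a dict: "time": time; "q": joint angles; "joint_velocities": joint speeds; "joint_efforts": joint torques, N m; "tool_pos": TCP position; "orientation": TCP orientation; "contact_force": force on the tool from outside, world axes, zero at the start; "ft_torque": the same for the moment, N m; "opening": finger opening in m; "grasp_force": force on a finger pad.
Only numpy, scipy, OpenCV 4.12 (cv2) and the standard library are available. Lean on these libraries where they do the work, as an engineer would, in place of code of your own. Each camera call takes 0.05 s, during which the arm holds its last target. There are 200 camera calls.

## Working session

There is one attempt and no reset: what is moved stays moved. The work goes in short steps, Python scripts to look and compute and a tool call to move; the robot and the scene stay as the last step left them, time stands still between calls to the robot, and variables do not carry over. Pictures are saved under pics/ and viewed, at most 15 in all, crops included, and the job is handed in when it is done.

Besides the shell and the picture viewer there is one more tool, called after "Call:" by a JSON object that holds its "fn" and its "kwargs". jog_arm: Moves the arm, as the interface text tells. Its arguments: {"type":"object","properties":{"travel":{"type":"array"},"turn":{"type":"array"},"grip":{"type":"array"},"grip_force":{"type":"number"}},"required":["travel","turn","grip"]}

```bash
ls; mkdir -p pics; cat > h.py <<'E'
import numpy as np, cv2
from scipy.spatial.transform import Rotation as R
from rig import bot
def save(p,name): cv2.imwrite('pics/'+name,cv2.cvtColor(p['pixels'],cv2.COLOR_RGB2BGR))
def camT(p,s=None):
    if 'T' in p: return np.array(p['T'])
    T=np.eye(4);T[:3,:3]=R.from_rotvec(s['orientation']).as_matrix();T[:3,3]=s['tool_pos']
    return T@np.array(p['T_tool_cam'])
def toplane(p,uv,z,s=None):
    "pixels -> world at height z"
    uv=np.array(uv,float).reshape(-1,1,2)
    n=cv2.undistortPoints(uv,np.array(p['intrinsics']),np.array(p['dist_coeffs'])).reshape(-1,2)
    d=np.c_[n[:,0],-n[:,1],-np.ones(len(n))]
    T=camT(p,s);d=d@T[:3,:3].T
    return T[:3,3]+d*((z-T[2,3])/d[:,2])[:,None]
def topix(p,X,s=None):
    T=camT(p,s);c=(np.array(X,float).reshape(-1,3)-T[:3,3])@T[:3,:3]
    c=c*[1,-1,-1]
    return cv2.projectPoints(c,np.zeros(3),np.zeros(3),np.array(p['intrinsics']),np.array(p['dist_coeffs']))[0].reshape(-1,2)
def pin(p,name): return [(round(d['confidence'],2),np.round(np.array(d['centre'])*[560,420],1)) for d in bot.pinpoint(p,name)]
E
python3 - <<'E'
from h import *
s=bot.sense();print({k:np.round(v,3) for k,v in s.items()})
H={'tote_mid':.046,'green_place_mid':0,'yellow_place_mid':0,'case_floor':.005,'lid_hinge':.078,'lid_edge':.092,'button_top':.1,'pack1_mid':.035,'level':0,'earmuffs':0,'wrench':0,'screwdriver':0,'oil':0}
for n in ['top','side']:
    p=bot.get_image(n);save(p,n+'0.png');print(n,np.round(p['T'],3).tolist())
    for k,z in H.items():
        for c,uv in pin(p,k):
            if c>.2: print(k,c,uv,np.round(toplane(p,uv,z)[0],3))
E
```

```text
pics
{'time': np.float64(0.0), 'q': array([ 1.203,  0.333, -0.065,  1.461,  0.022,  1.35 , -0.088]), 'joint_velocities': array([ 0.   , -0.   ,  0.001,  0.   , -0.001,  0.   ,  0.   ]), 'joint_efforts': array([ 0.0000e+00, -6.2546e+01,  4.9000e-02, -3.9161e+01,  1.6000e-02,
        1.0000e-02,  0.0000e+00]), 'tool_pos': array([ 0.211, -0.588,  0.231]), 'orientation': array([-3.094e+00, -5.390e-01,  1.000e-03]), 'contact_force': array([-0.324,  0.596, -0.36 ]), 'ft_torque': array([0.009, 0.034, 0.019]), 'grasp_force': np.float64(0.0), 'opening': np.float64(0.086)}
top [[0.013, 0.991, -0.135, 0.291], [-1.0, 0.013, -0.003, -0.06], [-0.001, 0.135, 0.991, 1.471], [0.0, 0.0, 0.0, 1.0]]
tote_mid 0.96 [396.5 183.2] [ 0.542 -0.355  0.046]
tote_mid 0.53 [379.5 120.4] [ 0.727 -0.309  0.046]
case_floor 0.68 [152.4 181.6] [0.545 0.355 0.005]
lid_hinge 0.67 [151.3 183.6] [0.526 0.337 0.078]
lid_edge 0.65 [228.9 187.3] [0.516 0.117 0.092]
lid_edge 0.47 [373.6 166.5] [ 0.58  -0.283  0.092]
button_top 0.66 [217.3 189.8] [0.508 0.147 0.1  ]
pack1_mid 0.84 [374.6 170.5] [ 0.58  -0.295  0.035]
pack1_mid
[... 391 characters left out ...]
iver 0.62 [381.5 118.6] [ 0.746 -0.323  0.   ]
oil 0.56 [184.5 110.7] [0.764 0.27  0.   ]
side [[-0.954, 0.216, -0.209, 0.208], [-0.3, -0.641, 0.707, 0.953], [0.018, 0.737, 0.676, 1.037], [0.0, 0.0, 0.0, 1.0]]
tote_mid 0.95 [296.8 153.8] [ 0.537 -0.36   0.046]
lid_hinge 0.93 [222.8 307.6] [0.525 0.329 0.078]
lid_edge 0.94 [259.1 242.6] [0.508 0.114 0.092]
button_top 0.66 [255.8 246.8] [0.509 0.138 0.1  ]
pack1_mid 0.9 [279.8 160.8] [ 0.584 -0.317  0.035]
level 0.72 [189.  214.1] [ 0.781 -0.013  0.   ]
earmuffs 0.72 [327.3 350.3] [0.266 0.317 0.   ]
wrench 0.69 [234.3 158.8] [ 0.752 -0.321  0.   ]
screwdriver 0.53 [367.3 191.6] [ 0.276 -0.296  0.   ]
oil 0.75 [153.7 282. ] [0.759 0.261 0.   ]
```

View pics/top0.png

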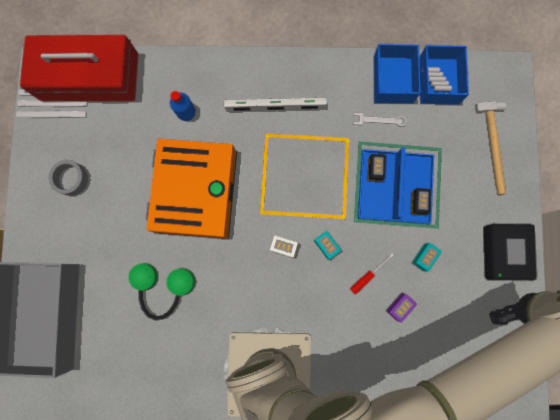

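View pics/side0.png

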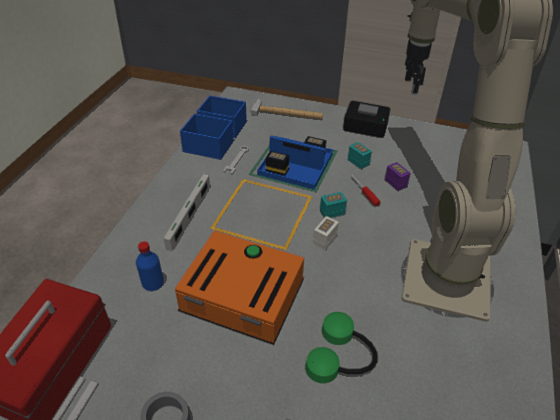

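Top view: the blue tote with board stands at about (398,187) in the green outline, with two packs at (377,167) and (422,201). The yellow outline centre is (305,177) and the orange case (193,188), with its button at (217,189).

Possible confusions:
- **Packs:** turquoise (328,245) and (427,257), white (284,246), purple (401,306). None are inside the tote.
- **Tote:** blue bin (420,73), which has no board.

I choose the tote at (398,187).

```bash
cat >> h.py <<'E'
def rect(p,mask,z,s=None):
    "min-area rect of a mask on plane z: centre, sides, angle of x side (deg, -45..45)"
    c,_=cv2.findContours(mask.astype(np.uint8),cv2.RETR_EXTERNAL,cv2.CHAIN_APPROX_NONE)
    c=max(c,key=cv2.contourArea)
    w=toplane(p,c.reshape(-1,2),z,s)[:,:2].astype(np.float32)
    b=cv2.minAreaRect(w*1000)
    a=b[2]
    while a>45:a-=90
    return np.round(b[0],1),np.round(b[1],1),round(a,1)
def hsv(p): return cv2.cvtColor(p['pixels'],cv2.COLOR_RGB2HSV)
E
python3 - <<'E'
from h import *
p=bot.get_image('top');h=hsv(p)
y=cv2.inRange(h,(20,120,120),(32,255,255));y[:,:250]=0;y[:,358:]=0
y=cv2.morphologyEx(y,cv2.MORPH_CLOSE,np.ones((5,5)))
print('yellow',rect(p,y,0))
o=cv2.inRange(h,(5,150,120),(18,255,255));o=cv2.morphologyEx(o,cv2.MORPH_CLOSE,np.ones((9,9)))
print('lid',rect(p,o,.092))
g=cv2.inRange(h,(55,60,40),(90,255,200));g[:,:345]=0;g[:135]=0;g[235:]=0
print('green',rect(p,g,0))
c=bot.cut_out(p,'tote_mid')
for d in c[:2]: print('tote',d['confidence'],d['extent'])
print('tote',rect(p,c[0]['pixels'],.022))
for i in bot.cut_out(p,'pack1_mid'): print('pk',i['confidence'],np.array(i['extent'])*[560,420,560,420],rect(p,i['pixels'],.064))
x=cv2.resize(p['pixels'][130:250,340:460],None,fx=5,fy=5,interpolation=cv2.INTER_CUBIC);save({'pixels':x},'crop.png')
E
```

```text
yellow (array([570.8, -93.7]), array([250.8, 241.5]), -2.6)
lid (array([516.5, 225. ]), array([216.3, 260.7]), -3.7)
green (array([ 547.7, -369. ]), array([249.5, 241. ]), -3.8)
tote 0.89 [0.6393, 0.3521, 0.1427, 0.1836]
tote 0.31 [0.3827, 0.4343, 0.013, 0.0345]
tote (array([ 542. , -358.5]), array([214. , 214.9]), -3.8)
pk 0.83 [361.48  154.686  24.808  25.704] (array([ 581.7, -294.1]), array([51. , 76.2]), -0.8)
```

View pics/crop.png

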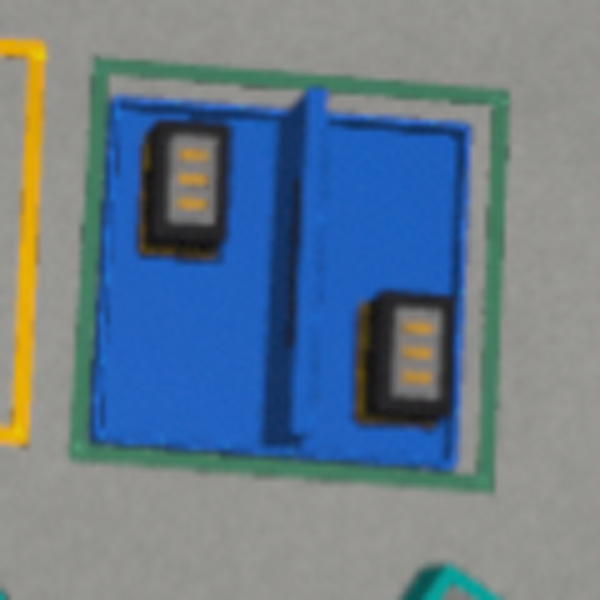

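Packs are plain black with yellow bands at (377,167) and (422,201); only two are present. The close crop confirms the choice. Now hovering over the tote.

Call:
{"fn": "jog_arm", "kwargs": {"travel": [[0,0,0],[0,0,0],[0,0,0],[30,-24,0],[40,-32,0],[40,-32,0],[40,-32,0],[40,-32,0]], "turn": [[0,0,0.137],[0,0,0.137],[0,0,0.137],[0,0,0],[0,0,0],[0,0,0],[0,0,0],[0,0,0]], "grip": [40,40,40,40,40,40,40,40], "grip_force": 60}}

```text
time: 2.55
tool_pos: [0.4122, -0.4481, 0.2315]
orientation: [3.139, -0.104, 0.0]
contact_force: [0.4, -0.7, -0.5]
opening: 0.0397
grasp_force: 0.0
```

Call:
{"fn": "jog_arm", "kwargs": {"travel": [[40,-32,0],[40,-32,0],[30,-25,0],[14,-11.5,0],[0,0,0]], "turn": [[0,0,0],[0,0,0],[0,0,0],[0,0,0],[0,0,0]], "grip": [40,40,40,40,40]}}

```text
time: 3.18
tool_pos: [0.5415, -0.3567, 0.2311]
orientation: [-3.14, 0.102, 0.0]
contact_force: [-0.4, -0.4, -0.4]
opening: 0.0399
grasp_force: 0.0
```

```bash
cat >> h.py <<'E'
def pose(s):
    M=R.from_rotvec(s['orientation']).as_matrix()
    return np.round(np.array(s['tool_pos'])*1000,1),'yaw',round(np.degrees(np.arctan2(M[1,0],M[0,0])),1),'zaxis',np.round(M[:,2],3)
def delta(s,tgt):
    M=R.from_rotvec(s['orientation']).as_matrix()
    return np.round(M.T@(np.array(tgt)-np.array(s['tool_pos'])*1000),1)
E
python3 - <<'E'
from h import *
s=bot.sense();print(pose(s),s['time'],np.round(s['q'],2),s['opening'])
p=bot.get_image('wrist');save(p,'w1.png')
for c in bot.cut_out(p,'tote_mid')[:1]: print(rect(p,c['pixels'],.022,s))
for k,z in [('tote_mid',.046),('pack1_mid',.035)]:
    for c,uv in pin(p,k): print(k,c,uv,np.round(toplane(p,uv,z,s)[0],3))
E
```

```text
(array([ 541.5, -356.7,  231.1]), 'yaw', np.float64(-3.7), 'zaxis', array([-0.,  0., -1.])) 3.175 [ 0.67  0.39 -0.21  1.38  0.08  1.37 -1.18] 0.03990661577449256
(array([ 521.8, -359.8]), array([211.6, 241.6]), -3.6)
tote_mid 0.65 [286.2 190.3] [ 0.536 -0.358  0.046]
pack1_mid 0.56 [228.9 142.5] [ 0.587 -0.302  0.035]
```

View pics/w1.png

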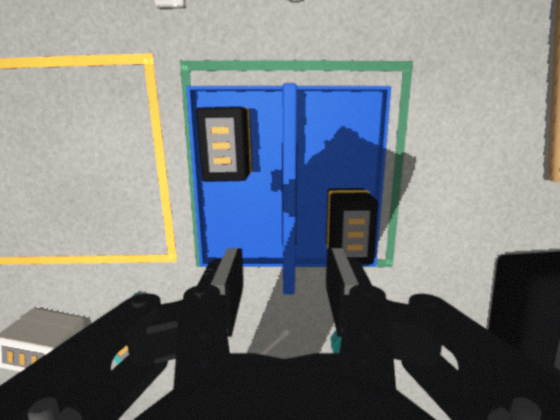

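Wrist view: the board's top runs vertically at column 290, between the fingers at (230,280) and (345,280). The tool is aligned, so I descend onto the board.

Call:
{"fn": "jog_arm", "kwargs": {"travel": [[0,1,40],[0,0,50],[0,0,40],[0,0,25],[0,0,12],[0,0,0],[0,0,0],[0,0,0]], "turn": [[0,0,0],[0,0,0],[0,0,0],[0,0,0],[0,0,0],[0,0,0],[0,0,0],[0,0,0]], "grip": [34,34,34,34,34,34,8,8]}}

```text
time: 4.38
tool_pos: [0.5418, -0.3592, 0.0661]
orientation: [3.138, -0.105, 0.004]
contact_force: [-0.3, -2.4, 4.7]
opening: 0.0109
grasp_force: 60.1
```

Call:
{"fn": "jog_arm", "kwargs": {"travel": [[0,0,0],[0,0,0],[0,0,0],[0,0,0]], "turn": [[0,0,0],[0,0,0],[0,0,0],[0,0,0]], "grip": [5,5,5,5]}}

```text
time: 4.88
tool_pos: [0.5419, -0.3593, 0.0661]
orientation: [3.138, -0.105, 0.004]
contact_force: [-1.3, -2.0, 6.2]
opening: 0.0106
grasp_force: 60.3
```

Call:
{"fn": "jog_arm", "kwargs": {"travel": [[0.5,-4,0],[0.5,-8,0],[0.5,-12,0],[0.5,-12,0],[0.5,-12,0],[0.5,-12,0],[0.5,-12,0],[0.5,-12,0]], "turn": [[0,0,0],[0,0,0],[0,0,0],[0,0,0],[0,0,0],[0,0,0],[0,0,0],[0,0,0]], "grip": [5,5,5,5,5,5,5,5]}}

```text
time: 5.88
tool_pos: [0.5512, -0.2775, 0.0661]
orientation: [3.135, -0.108, 0.004]
contact_force: [-1.3, -7.9, 5.0]
opening: 0.0112
grasp_force: 60.1
```

Call:
{"fn": "jog_arm", "kwargs": {"travel": [[0.5,-12,0],[0.5,-12,0],[0.5,-12,0],[0.5,-12,0],[0.5,-12,0],[0.5,-12,0],[0.5,-12,0],[0.5,-12,0]], "turn": [[0,0,0],[0,0,0],[0,0,0],[0,0,0],[0,0,0],[0,0,0],[0,0,0],[0,0,0]], "grip": [5,5,5,5,5,5,5,5]}}

```text
time: 6.88
tool_pos: [0.5618, -0.182, 0.0661]
orientation: [3.136, -0.108, 0.004]
contact_force: [-0.6, -9.6, 5.7]
opening: 0.0112
grasp_force: 60.3
```

Call:
{"fn": "jog_arm", "kwargs": {"travel": [[0.5,-12,0],[0.5,-12,0],[0.5,-12,0],[0.5,-12,0],[0.5,-12,0],[0.5,-12,0],[0,-9,0],[0,-5,0]], "turn": [[0,0,-0.003],[0,0,-0.003],[0,0,-0.003],[0,0,-0.003],[0,0,-0.003],[0,0,-0.003],[0,0,-0.003],[0,0,0]], "grip": [5,5,5,5,5,5,5,5]}}

```text
time: 7.88
tool_pos: [0.5701, -0.096, 0.0661]
orientation: [3.137, -0.074, 0.005]
contact_force: [0.0, -10.4, 7.3]
opening: 0.011
grasp_force: 60.4
```

```bash
cat > look.py <<'E'
from h import *
s=bot.sense();print(pose(s),s['time'],np.round(s['q'],2))
p=bot.get_image('top');h=hsv(p)
y=cv2.inRange(h,(20,120,120),(32,255,255));y[:,:250]=0;y[:,358:]=0
y=cv2.morphologyEx(y,cv2.MORPH_CLOSE,np.ones((5,5)))
c=bot.cut_out(p,'tote_mid')
print('yellow',rect(p,y,0),'tote',rect(p,c[0]['pixels'],.022))
b=cv2.inRange(h,(105,150,60),(125,255,255));b[:,:240]=0;b[:125]=0
print('blue',rect(p,b,.022))
for i in bot.cut_out(p,'pack1_mid')[:3]: print('pk',i['confidence'],rect(p,i['pixels'],.064))
p2=bot.get_image('side')
print(pin(p2,'tote_mid')[0], [np.round(toplane(p2,pin(p2,'tote_mid')[0][1],.046)[0],3)])
save(p,'l%d.png'%int(s['time']*10))
E
python3 look.py
```

```text
(array([570.1, -96. ,  66.1]), 'yaw', np.float64(-2.7), 'zaxis', array([ 0.003, -0.004, -1.   ])) 7.875 [ 0.34  0.4  -0.31  1.76  0.14  1.01 -1.64]
yellow (array([574.1,  -2.3]), array([240.1,  78.9]), 0.8) tote (array([569.7, -13.2]), array([206.9,  57.6]), 0.8)
blue (array([569.6, -14.6]), array([201. ,  54.9]), 0.8)
pk 0.54 (array([609.9, -24.9]), array([81.2, 28.3]), 0.8)
(0.56, array([265.6, 202.3])) [array([ 0.559, -0.091,  0.046])]
```

Call:
{"fn": "jog_arm", "kwargs": {"travel": [[0.6,-2,0],[0,0,0],[0,0,0],[0,0,0],[0,0,0],[0,0,-20],[0,0,-50],[0,0,-60]], "turn": [[0,0,0],[0,0,0],[0,0,0],[0,0,0],[0,0,0],[0,0,0],[0,0,0],[0,0,0]], "grip": [5,5,34,34,34,34,34,34]}}

```text
time: 9.18
tool_pos: [0.5689, -0.0909, 0.1948]
orientation: [-3.14, 0.07, 0.004]
contact_force: [0.4, 0.7, -0.2]
opening: 0.0343
grasp_force: 0.0
```

Call:
{"fn": "jog_arm", "kwargs": {"travel": [[-20,0,-40],[-60,0,0],[-60,0,0],[-60,0,0],[0,0,0]], "turn": [[0,0,0],[0,0,0],[0,0,0],[0,0,0],[0,0,0]], "grip": [10,0,0,0,0]}}

```text
time: 9.8
tool_pos: [0.3669, -0.0824, 0.2345]
orientation: [3.139, -0.073, 0.001]
contact_force: [0.3, 1.2, 0.2]
opening: -0.0002
grasp_force: 0.0
```

```bash
python3 look.py; ls pics
```

```text
(array([366.9, -82.4, 234.5]), 'yaw', np.float64(-2.7), 'zaxis', array([ 0.001, -0.002, -1.   ])) 9.8 [ 0.46 -0.22 -0.31  2.03 -0.07  1.32 -1.44]
yellow (array([574.1, -25.8]), array([116.9, 242.2]), -3.4) tote (array([574.6, -95.4]), array([218. , 223.7]), -3.4)
blue (array([573.1, -94.3]), array([210. , 214.9]), -2.7)
pk 0.88 (array([609.5, -32.5]), array([43.5, 79.3]), -4.1)
pk 0.18 (array([520.7, 229.3]), array([221.6, 267.2]), -3.8)
(0.64, array([264.1, 201.5])) [array([ 0.564, -0.093,  0.046])]
crop.png
l78.png
l98.png
side0.png
top0.png
w1.png
```

Tote sits at yellow centre within ~2 mm, yaw matches (-2.7° vs -2.6°). Next: button. Turn the tool 89° and go above it.

Call:
{"fn": "jog_arm", "kwargs": {"travel": [[0,0,0],[0,0,0],[0,0,0],[0,0,0],[0,0,0],[0,0,0],[0,0,0],[0,0,0]], "turn": [[0,0,-0.17],[0,0,-0.17],[0,0,-0.17],[0,0,-0.17],[0,0,-0.17],[0,0,-0.17],[0,0,-0.17],[0,0,-0.17]], "grip": [0,0,0,0,0,0,0,0]}}

```text
time: 11.1
tool_pos: [0.3705, -0.0821, 0.234]
orientation: [-2.48, -1.927, 0.001]
contact_force: [0.1, 0.3, -0.1]
opening: 0.0001
grasp_force: 0.0
```

Call:
{"fn": "jog_arm", "kwargs": {"travel": [[0,0,0],[0,0,0]], "turn": [[0,0,-0.17],[0,0,-0.02]], "grip": [0,0]}}

```text
time: 11.35
tool_pos: [0.3704, -0.0821, 0.234]
orientation: [-2.292, -2.147, 0.001]
contact_force: [0.3, -0.2, 0.1]
opening: -0.0005
grasp_force: 0.0
```

```bash
python3 - <<'E'
from h import *
s=bot.sense();print(pose(s),np.round(s['q'],2))
p=bot.get_image('top');h=hsv(p)
g=cv2.inRange(h,(50,120,60),(80,255,255));g[:165]=0;g[215:]=0;g[:,:195]=0;g[:,240:]=0
m=cv2.moments(g);uv=[m['m10']/m['m00'],m['m01']/m['m00']];b=toplane(p,uv,.1)[0]*1000
print('button',uv,b,delta(s,[b[0],b[1],200]))
w=bot.get_image('wrist');print(np.round(w['T_tool_cam'],3))
print(pin(p,'lid_hinge'),pin(p,'lid_edge'))
E
```

```text
(array([370.4, -82.1, 234. ]), 'yaw', np.float64(86.3), 'zaxis', array([-0.001,  0.   , -1.   ])) [ 0.28 -0.21 -0.16  2.03 -0.03  1.32  0.07]
button [215.7709923664122, 188.0] [512.64527903 151.62081847 100.        ] [242.5 126.7  33.9]
[[ 0.001  0.962  0.272  0.069]
 [ 1.    -0.001 -0.    -0.001]
 [-0.     0.272 -0.962 -0.142]
 [ 0.     0.     0.     1.   ]]
[(0.89, array([152.6, 182.3]))] [(0.78, array([228. , 190.3]))]
```

Call:
{"fn": "jog_arm", "kwargs": {"travel": [[20,10,0],[40,21,0],[45,23,0],[45,24,0],[45,24,0],[35,18,20],[15,7,20],[0,0,30]], "turn": [[0,0,0],[0,0,0],[0,0,0],[0,0,0],[0,0,0],[0,0,0],[0,0,0],[0,0,0]], "grip": [0,0,0,0,0,0,0,0]}}

```text
time: 12.55
tool_pos: [0.5135, 0.1556, 0.1638]
orientation: [-2.293, -2.146, -0.002]
contact_force: [-0.7, -0.7, -0.4]
opening: -0.0002
grasp_force: 0.0
```

Call:
{"fn": "jog_arm", "kwargs": {"travel": [[0,0,30],[0,0,20],[0,0,0]], "turn": [[0,0,0],[0,0,0],[0,0,0]], "grip": [0,0,0]}}

```text
time: 12.92
tool_pos: [0.5119, 0.1534, 0.1129]
orientation: [-2.294, -2.144, 0.004]
contact_force: [0.1, -0.5, 0.7]
opening: -0.0
grasp_force: 0.0
```

```bash
python3 - <<'E'
from h import *
s=bot.sense();print(pose(s),np.round(s['q'],2),delta(s,[512.8,154.6,104]))
p=bot.get_image('side');save(p,'s1.png')
w=bot.get_image('wrist');save(w,'w2.png');print([ (c,uv,np.round(toplane(w,uv,.1,s)[0],4)) for c,uv in pin(w,'button_top')])
h=hsv(w);g=cv2.inRange(h,(50,120,60),(80,255,255));print(rect(w,g,.1,s))
E
```

```text
(array([511.9, 153.4, 112.9]), 'yaw', np.float64(86.1), 'zaxis', array([-0.003, -0.001, -1.   ])) [ 0.01  0.27 -0.44  1.82  0.13  1.08 -0.54] [1.2 0.9 8.9]
[(0.88, array([284.7, 254.7]), array([0.5114, 0.153 , 0.1   ]))]
(array([511.6, 160.2]), array([19.7, 32.5]), -4.8)
```

View pics/s1.png

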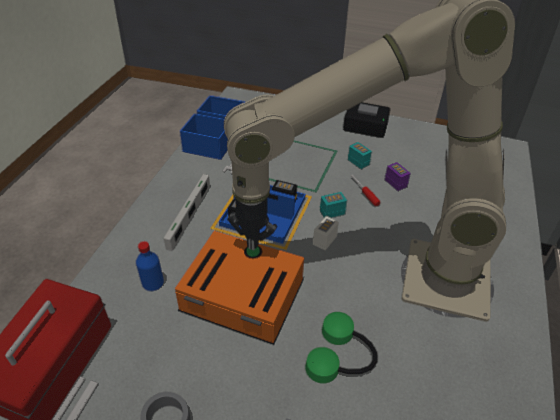

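Side view: the gripper is on the button at (253,252), the lid is shut, and the tote is on the yellow outline. Pressing now; the script computes the arc in the meantime.

Call:
{"fn": "jog_arm", "kwargs": {"travel": [[1,0,6],[0,0,5],[0,0,3],[0,0,3],[0,0,1],[0,0,0]], "turn": [[0,0,0],[0,0,0],[0,0,0],[0,0,0],[0,0,0],[0,0,0]], "grip": [0,0,0,0,0,0]}}

```text
time: 13.82
tool_pos: [0.5128, 0.1549, 0.0965]
orientation: [2.293, 2.147, -0.0]
contact_force: [-2.5, -0.2, 5.6]
opening: -0.0002
grasp_force: 2.6
```

```bash
cat > arc.py <<'E'
from h import *
s=bot.sense();print(pose(s),np.round(s['contact_force'],1))
ph=np.concatenate([[0,.01,.03,.06],np.arange(.1,1.77,.0435)])
P=np.c_[-191.6*np.cos(ph)+17*np.sin(ph),191.6*np.sin(ph)+17*np.cos(ph)]
d=np.diff(P,axis=0)
for i in range(0,len(d),8): print(np.round(ph[min(i+8,len(ph)-1)],2),[[float(round(a,1)),0,float(round(-b,1))] for a,b in d[i:i+8]])
E
python3 arc.py
```

```text
(array([512.8, 154.9,  96.5]), 'yaw', np.float64(86.2), 'zaxis', array([ 0., -0., -1.])) [-2.5 -0.2  5.6]
0.27 [[0.2, 0, -1.9], [0.4, 0, -3.8], [0.8, 0, -5.7], [1.3, 0, -7.6], [1.7, 0, -8.2], [2.1, 0, -8.1], [2.5, 0, -8.0], [2.8, 0, -7.9]]
0.62 [[3.1, 0, -7.8], [3.5, 0, -7.6], [3.8, 0, -7.5], [4.1, 0, -7.3], [4.4, 0, -7.1], [4.7, 0, -6.9], [5.0, 0, -6.7], [5.3, 0, -6.5]]
0.97 [[5.6, 0, -6.2], [5.9, 0, -6.0], [6.1, 0, -5.7], [6.4, 0, -5.4], [6.6, 0, -5.2], [6.8, 0, -4.9], [7.0, 0, -4.6], [7.2, 0, -4.3]]
1.32 [[7.4, 0, -3.9], [7.5, 0, -3.6], [7.7, 0, -3.3], [7.8, 0, -2.9], [8.0, 0, -2.6], [8.1, 0, -2.3], [8.1, 0, -1.9], [8.2, 0, -1.5]]
1.67 [[8.3, 0, -1.2], [8.3, 0, -0.8], [8.4, 0, -0.5], [8.4, 0, -0.1], [8.4, 0, 0.3], [8.3, 0, 0.6], [8.3, 0, 1.0], [8.3, 0, 1.3]]
1.75 [[8.2, 0, 1.7], [8.1, 0, 2.1]]
```

Call:
{"fn": "jog_arm", "kwargs": {"travel": [[0,0,2],[0,0,0],[0.2,0,-2],[0.4,0,-4],[0.8,0,-5],[1,0,-6],[1.4,0,-7],[1.7,0,-8]], "turn": [[0,0,0],[0,0,0],[0,0,0],[0,0,0],[0,0,0],[0,0,0],[0,0,0],[0,0,0]], "grip": [0,0,0,0,0,0,0,0]}}

```text
time: 14.82
tool_pos: [0.5132, 0.1604, 0.1269]
orientation: [2.293, 2.147, 0.0]
contact_force: [-1.7, -0.8, 5.2]
opening: -0.0001
grasp_force: 2.3
```

```bash
python3 - <<'E'
from h import *
s=bot.sense();print(pose(s),np.round(s['contact_force'],1))
p=bot.get_image('side');save({'pixels':cv2.resize(p['pixels'][180:350,150:380],None,fx=2.5,fy=2.5)},'s2.png')
E
```

```text
(array([513.2, 160.4, 126.9]), 'yaw', np.float64(86.2), 'zaxis', array([ 0., -0., -1.])) [-1.7 -0.8  5.2]
```

View pics/s2.png

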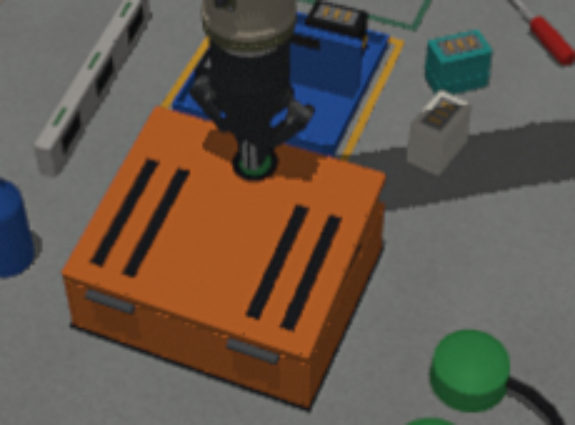

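The lid has risen with the fingers: there is a gap at the free edge and the button at (255,165) is under the fingertips, reading 5.2 N. I continue along the arc.

Call:
{"fn": "jog_arm", "kwargs": {"travel": [[2.1,0,-8.1],[2.5,0,-8],[2.8,0,-7.9],[3.1,0,-7.8],[3.5,0,-7.6],[3.8,0,-7.5],[4.1,0,-7.3],[4.4,0,-7.1]], "turn": [[0,0,0],[0,0,0],[0,0,0],[0,0,0],[0,0,0],[0,0,0],[0,0,0],[0,0,0]], "grip": [0,0,0,0,0,0,0,0]}}

```text
time: 15.88
tool_pos: [0.5148, 0.1869, 0.1879]
orientation: [-2.293, -2.147, 0.0]
contact_force: [-0.4, 4.1, 0.7]
opening: 0.0002
grasp_force: 1.8
```

Call:
{"fn": "jog_arm", "kwargs": {"travel": [[4.7,0,-6.9],[5,0,-6.7],[5.3,0,-6.5],[5.6,0,-6.2],[5.9,0,-6],[6.1,0,-5.7],[6.4,0,-5.4],[6.6,0,-5.2]], "turn": [[0,0,0],[0,0,0],[0,0,0],[0,0,0],[0,0,0],[0,0,0],[0,0,0],[0,0,0]], "grip": [0,0,0,0,0,0,0,0]}}

```text
time: 16.88
tool_pos: [0.518, 0.2324, 0.2365]
orientation: [2.294, 2.147, -0.0]
contact_force: [-1.0, 3.1, 0.9]
opening: 0.0
grasp_force: 1.6
```

```bash
python3 - <<'E'
from h import *
s=bot.sense();print(pose(s),np.round(s['contact_force'],1),np.round(s['ft_torque'],2))
p=bot.get_image('side');save({'pixels':cv2.resize(p['pixels'][120:350,150:380],None,fx=2.5,fy=2.5)},'s3.png')
E
```

```text
(array([518. , 232.4, 236.5]), 'yaw', np.float64(86.2), 'zaxis', array([-0., -0., -1.])) [-1.   3.1  0.9] [ 0.93 -0.04  0.01]
```

View pics/s3.png

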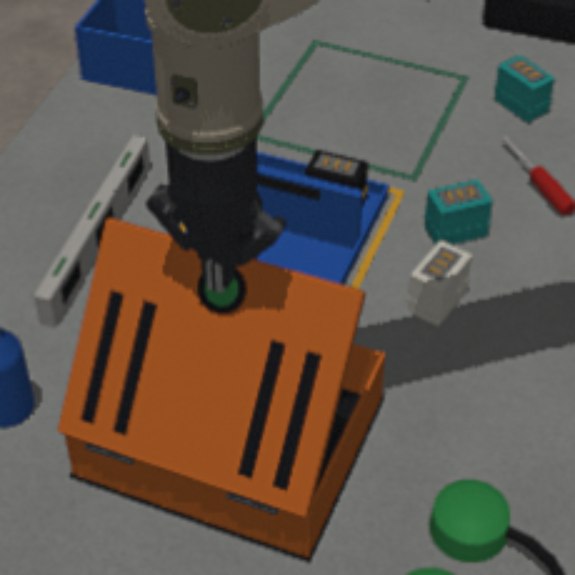

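The lid is about half open, with the fingertips still on the button at (222,290). Continuing.

Call:
{"fn": "jog_arm", "kwargs": {"travel": [[6.8,0,-4.9],[7,0,-4.6],[7.2,0,-4.3],[7.4,0,-3.9],[7.5,0,-3.6],[7.7,0,-3.3],[7.8,0,-2.9],[8,0,-2.6]], "turn": [[0,0,0],[0,0,0],[0,0,0],[0,0,0],[0,0,0],[0,0,0],[0,0,0],[0,0,0]], "grip": [0,0,0,0,0,0,0,0]}}

```text
time: 17.92
tool_pos: [0.5219, 0.2918, 0.2664]
orientation: [2.294, 2.147, -0.0]
contact_force: [-0.2, 3.4, -1.0]
opening: -0.0
grasp_force: 1.5
```

Call:
{"fn": "jog_arm", "kwargs": {"travel": [[8.1,0,-2.3],[8.1,0,-1.9],[8.2,0,-1.5],[8.3,0,-1.2],[8.3,0,-0.8],[8.4,0,-0.5],[8.4,0,0],[8.4,0,0.3]], "turn": [[0,0,0],[0,0,0],[0,0,0],[0,0,0],[0,0,0],[0,0,0],[0,0,0],[0,0,0]], "grip": [0,0,0,0,0,0,0,0]}}

```text
time: 18.92
tool_pos: [0.5263, 0.3578, 0.274]
orientation: [2.293, 2.147, -0.0]
contact_force: [0.4, 3.0, -1.8]
opening: -0.0001
grasp_force: 1.4
```

Call:
{"fn": "jog_arm", "kwargs": {"travel": [[8,0,0.6],[8,0,1],[8,0,1],[8,0,1],[6,0,1],[5,0,1],[5,0,0],[5,0,0]], "turn": [[0,0,0],[0,0,0],[0,0,0],[0,0,0],[0,0,0],[0,0,0],[0,0,0],[0,0,0]], "grip": [0,0,0,0,0,0,0,0]}}

```text
time: 19.92
tool_pos: [0.5298, 0.4104, 0.2686]
orientation: [2.294, 2.146, -0.0]
contact_force: [0.5, 0.2, 0.3]
opening: 0.0001
grasp_force: 0.0
```

```bash
python3 - <<'E'
from h import *
s=bot.sense();print(pose(s),np.round(s['contact_force'],1),np.round(s['q'],2))
p=bot.get_image('side');save({'pixels':cv2.resize(p['pixels'][120:350,150:380],None,fx=2.5,fy=2.5)},'s4.png')
E
```

```text
(array([529.8, 410.4, 268.6]), 'yaw', np.float64(86.2), 'zaxis', array([ 0., -0., -1.])) [0.5 0.2 0.3] [-0.37  0.47 -0.52  1.24  0.23  1.49 -0.93]
```

View pics/s4.png

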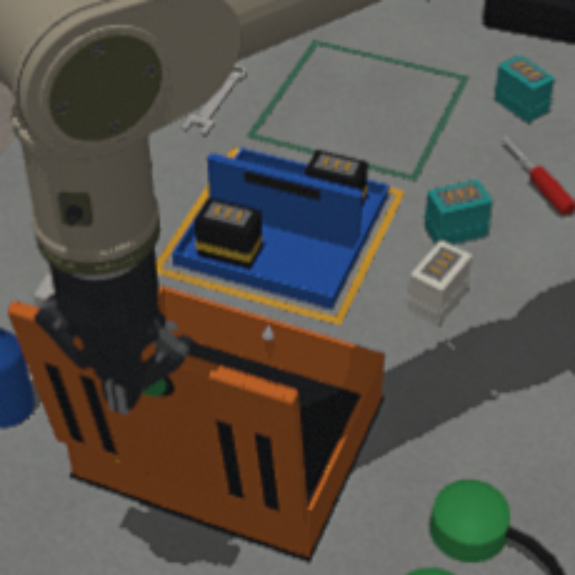

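The lid stands fully open with force ~0. The two packs stand in the tote at (228,230) and (337,170), and the fingers are clear. Next: up, over to the tote and a quarter turn.

Call:
{"fn": "jog_arm", "kwargs": {"travel": [[5,0,-40],[0,0,-55],[0,0,-55],[-30,5,0],[-50,10,0],[-55,10,0],[-55,10,0],[-55,10,0]], "turn": [[0,0,0],[0,0,0],[0,0,0],[0,0,0],[0,0,0],[0,0,0],[0,0,0],[0,0,0]], "grip": [0,0,0,0,0,0,0,0]}}

```text
time: 20.98
tool_pos: [0.5587, 0.1659, 0.4188]
orientation: [2.293, 2.146, 0.0]
contact_force: [0.3, -0.8, 0.0]
opening: 0.0005
grasp_force: 0.0
```

Call:
{"fn": "jog_arm", "kwargs": {"travel": [[-55,10,0],[-55,10,0],[-50,5,20],[-30,0,40],[0,0,40],[0,0,40],[0,0,30],[0,0,0]], "turn": [[0,0,0],[0,0,0],[0,0,0],[0,0,0],[0,0,-0.17],[0,0,-0.17],[0,0,-0.17],[0,0,-0.17]], "grip": [0,0,0,0,70,70,70,70]}}

```text
time: 21.98
tool_pos: [0.5699, -0.0236, 0.246]
orientation: [-1.437, -2.79, 0.003]
contact_force: [0.1, 0.3, 0.7]
opening: 0.0697
grasp_force: 0.0
```

Call:
{"fn": "jog_arm", "kwargs": {"travel": [[0,0,0],[0,0,0],[0,0,0],[0,0,0],[0,0,0],[0,0,0]], "turn": [[0,0,-0.17],[0,0,-0.17],[0,0,-0.17],[0,0,-0.17],[0,0,-0.17],[0,0,-0.05]], "grip": [70,70,70,70,70,70]}}

```text
time: 22.72
tool_pos: [0.5712, -0.0235, 0.2488]
orientation: [0.084, 3.14, -0.0]
contact_force: [0.5, -0.9, 0.6]
opening: 0.0704
grasp_force: 0.0
```

```bash
python3 - <<'E'
from h import *
s=bot.sense();print(pose(s),s['time'],np.round(s['q'],2))
w=bot.get_image('wrist');save(w,'w3.png')
for i in bot.cut_out(w,'pack1_mid'): print('pk',i['confidence'],np.round(np.array(i['extent'])*[560,420,560,420]),rect(w,i['pixels'],.066,s))
for c,uv in pin(w,'pack1_mid'): print(c,uv,np.round(toplane(w,uv,.035,s)[0],4))
for c,uv in pin(w,'tote_mid'): print('tote',c,uv,np.round(toplane(w,uv,.046,s)[0],4))
E
```

```text
(array([571.2, -23.5, 248.8]), 'yaw', np.float64(176.9), 'zaxis', array([ 0., -0., -1.])) 22.725 [ 0.39  0.25 -0.51  1.56  0.12  1.37  1.39]
pk 0.78 [256. 184.  45.  73.] (array([608.2, -32.2]), array([43.3, 80.5]), -2.3)
0.8 [276.  219.9] [ 0.6166 -0.0351  0.035 ]
tote 0.84 [217.9 185.4] [ 0.5702 -0.0957  0.046 ]
```

View pics/w3.png

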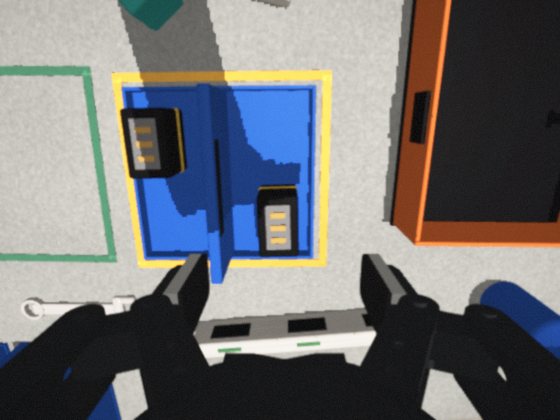

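Wrist view, up is -x: pack A's top is at (278,226) and pack B's at (148,143). The board is at column 215 and the tote is centred in the yellow outline. Grasping A.

Call:
{"fn": "jog_arm", "kwargs": {"travel": [[-20,-4,20],[-23,-3.7,40],[0,0,50],[0,0,50],[0,0,35],[0,0,15],[0,0,6],[0,0,0]], "turn": [[0,0,0],[0,0,0],[0,0,0],[0,0,0],[0,0,0],[0,0,0],[0,0,0],[0,0,0]], "grip": [60,60,60,60,60,60,60,60]}}

```text
time: 23.92
tool_pos: [0.6145, -0.0313, 0.0336]
orientation: [0.087, 3.139, 0.003]
contact_force: [0.6, 4.8, 0.9]
opening: 0.06
grasp_force: 0.0
```

Call:
{"fn": "jog_arm", "kwargs": {"travel": [[0,0,0],[0,0,0],[0,0,0],[0,0,0]], "turn": [[0,0,0],[0,0,0],[0,0,0],[0,0,0]], "grip": [38,38,38,38], "grip_force": 40}}

```text
time: 24.42
tool_pos: [0.6144, -0.034, 0.0336]
orientation: [0.091, 3.139, -0.001]
contact_force: [-0.2, -1.4, 6.7]
opening: 0.0434
grasp_force: 42.0
```

Call:
{"fn": "jog_arm", "kwargs": {"travel": [[0,0,-10],[0,0,-30],[0,0,-50],[0,0,-50],[0,0,-30],[5,20,0],[10,50,0],[10,55,0]], "turn": [[0,0,0],[0,0,0],[0,0,0],[0,0,0],[0,0,0],[0,0,0],[0,0,0],[0,0,0.01]], "grip": [36,36,36,36,36,36,36,36]}}

```text
time: 25.42
tool_pos: [0.5944, 0.0943, 0.201]
orientation: [-0.107, -3.137, 0.001]
contact_force: [1.4, 0.7, -2.3]
opening: 0.0436
grasp_force: 41.5
```

Call:
{"fn": "jog_arm", "kwargs": {"travel": [[10,55,0],[10,50,0],[7,23,0],[0,0,0],[0,0,0]], "turn": [[0,0,0],[0,0,0],[0,0,0],[0,0,0],[0,0,0]], "grip": [36,36,36,36,36]}}

```text
time: 26.05
tool_pos: [0.577, 0.2216, 0.2015]
orientation: [-0.105, -3.138, 0.002]
contact_force: [0.0, -0.7, -2.2]
opening: 0.0433
grasp_force: 41.5
```

```bash
python3 - <<'E'
from h import *
s=bot.sense();print(pose(s),s['time'],np.round(s['q'],2),s['opening'],s['grasp_force'],delta(s,[576.9,222.1,35]))
p=bot.get_image('side');save({'pixels':cv2.resize(p['pixels'][100:350,130:380],None,fx=2.3,fy=2.3)},'s5.png')
E
```

```text
(array([577. , 221.6, 201.5]), 'yaw', np.float64(176.2), 'zaxis', array([-0.002, -0.001, -1.   ])) 26.05 [ 0.02  0.4  -0.6   1.49  0.23  1.32  0.91] 0.04329579687152105 41.52758002281189 [ -0.2   0.7 166.5]
```

View pics/s5.png

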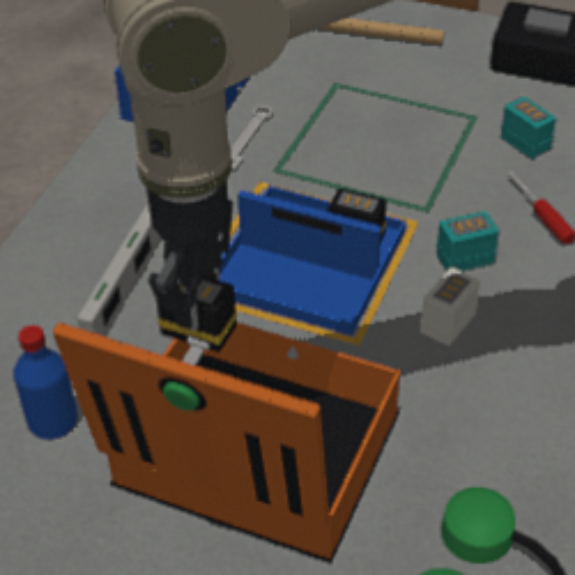

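Pack A is held upright above the case at (195,310). The tote now looks shifted toward the case, so I'll check it after this placing.

Call:
{"fn": "jog_arm", "kwargs": {"travel": [[0,0.5,40],[0,0,50],[0,0,40],[0,0,20],[0,0,10],[0,0,4],[0,0,2],[0,0,0]], "turn": [[0,0,0],[0,0,0],[0,0,0],[0,0,0],[0,0,0],[0,0,0],[0,0,0],[0,0,0]], "grip": [36,36,36,36,36,36,36,36]}}

```text
time: 27.1
tool_pos: [0.578, 0.2229, 0.0374]
orientation: [0.105, 3.139, 0.001]
contact_force: [0.3, 0.6, -3.3]
opening: 0.0438
grasp_force: 41.4
```

Call:
{"fn": "jog_arm", "kwargs": {"travel": [[0,0,1],[0,0,1],[0,0,1],[0,0,0]], "turn": [[0,0,0],[0,0,0],[0,0,0],[0,0,0]], "grip": [36,36,36,36]}}

```text
time: 27.6
tool_pos: [0.5776, 0.2227, 0.0346]
orientation: [0.105, 3.139, -0.0]
contact_force: [-5.0, -2.9, 8.0]
opening: 0.0434
grasp_force: 42.6
```

Pack A is touching the floor. Release, rise, and check the tote.

Call:
{"fn": "jog_arm", "kwargs": {"travel": [[0,0,-0.5],[0,0,0],[0,0,0],[0,0,-15],[0,0,-50],[0,0,-60],[0,0,-60],[10,-20,0]], "turn": [[0,0,0],[0,0,0],[0,0,0],[0,0,0],[0,0,0],[0,0,0],[0,0,0],[0,0,0]], "grip": [56,56,56,56,56,56,50,34]}}

```text
time: 28.6
tool_pos: [0.5679, 0.2062, 0.2257]
orientation: [0.101, 3.131, 0.007]
contact_force: [0.0, 0.1, -1.2]
opening: 0.0341
grasp_force: 0.0
```

Call:
{"fn": "jog_arm", "kwargs": {"travel": [[10,-50,0],[10,-55,0],[10,-55,0],[10,-55,0],[0,-50,20],[0,-20,0],[0,0,0]], "turn": [[0,0,0],[0,0,0],[0,0,0],[0,0,0],[0,0,0],[0,0,0],[0,0,0]], "grip": [34,34,34,34,34,34,34]}}

```text
time: 29.48
tool_pos: [0.5072, -0.0797, 0.1999]
orientation: [0.109, 3.139, -0.001]
contact_force: [0.1, 0.7, 0.4]
opening: 0.0336
grasp_force: 0.0
```

```bash
cat > lw.py <<'E'
from h import *
s=bot.sense();print(pose(s),s['time'],np.round(s['q'],2))
w=bot.get_image('wrist');save(w,'w%d.png'%(s['time']*10))
h=hsv(w);b=cv2.inRange(h,(105,120,40),(125,255,255))
b=cv2.morphologyEx(b,cv2.MORPH_OPEN,np.ones((3,3)))
print('tote blue',rect(w,b,.022,s))
for i in bot.cut_out(w,'pack1_mid')[:3]: print('pk',i['confidence'],np.round(np.array(i['extent'])*[560,420,560,420]),rect(w,i['pixels'],.066,s))
for k,z in [('pack1_mid',.035),('tote_mid',.046)]:
    for c,uv in pin(w,k): print(k,c,uv,np.round(toplane(w,uv,z,s)[0],4))
E
python3 lw.py; ls pics|grep w
```

```text
(array([507.2, -79.7, 199.9]), 'yaw', np.float64(176.0), 'zaxis', array([ 0.001, -0.   , -1.   ])) 29.475 [ 0.48  0.14 -0.45  1.78  0.06  1.24  1.52]
tote blue (array([588. , -88.5]), array([209.9, 256.5]), -3.2)
pk 0.76 [534. 201.  26.  72.] (array([562.4, 160.8]), array([75.3, 22.6]), 9.5)
pk 0.73 [170. 141. 220. 215.] (array([566.3, -86.1]), array([183.4, 220.9]), -3.0)
pk 0.22 [  0. 124. 150. 203.] (array([ 509.8, -265.4]), array([111.7, 158.6]), -3.8)
tote_mid 0.86 [279.2 252.3] [ 0.5672 -0.0886  0.046 ]
w1.png
w2.png
w294.png
w3.png
```

View pics/w294.png

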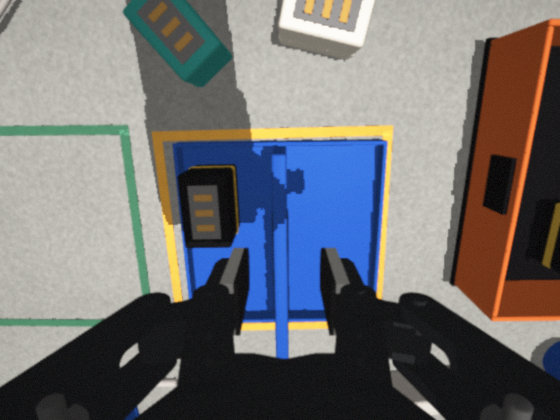

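Wrist view: the tote is off by some millimetres, with the left gap to yellow about 12 px and the right gap about 2 px. Pack B's top is at about (206,212). I'll measure B and the tote by edges.

```bash
cat > edges.py <<'E'
from h import *
# tote y offset to yellow from wrist picture, rows r0..r1
def run(w,s,r0,r1,c0,c1):
    h=hsv(w);Y=cv2.inRange(h,(18,120,100),(33,255,255));B=cv2.inRange(h,(105,120,40),(125,255,255))
    Y[:,:c0]=0;Y[:,c1:]=0;B[:,:c0]=0;B[:,c1:]=0
    out=[]
    for M,z in((Y,0),(B,.022)):
        for e in (0,-1):
            pts=[]
            for r in range(r0,r1,3):
                n=np.flatnonzero(M[r])
                if len(n): pts.append((n[e]+(.5 if e else -.5),r))
            X=toplane(w,pts,z,s)*1000
            k=np.polyfit(X[:,0],X[:,1],1)
            res=np.abs(np.polyval(k,X[:,0])-X[:,1]);X=X[res<3*np.median(res)+.3];k=np.polyfit(X[:,0],X[:,1],1)
            out.append((np.polyval(k,570),np.degrees(np.arctan(k[0]))))
    o=np.array(out);print(np.round(o,1).tolist(),'y mids at x=570: yellow %.1f tote %.1f'%(o[:2,0].mean(),o[2:,0].mean()))
E
python3 - <<'E'
from h import *; import edges
s=bot.sense();w=bot.get_image('wrist')
edges.run(w,s,150,250,145,400)
print(np.round(toplane(w,[[205,212]],.066,s)*1000,1), np.round(toplane(w,[[183,212],[226,212],[205,180],[206,246]],.066,s)*1000,1))
E
```

```text
[[-219.3, -2.7], [30.9, -2.5], [-192.1, -2.9], [17.6, -3.2]] y mids at x=570: yellow -94.2 tote -87.3
[[ 515.7 -147.9   66. ]] [[ 514.4 -167.6   66. ]
 [ 516.9 -129.2   66. ]
 [ 486.8 -144.1   66. ]
 [ 548.3 -151.3   66. ]]
```

Call:
{"fn": "jog_arm", "kwargs": {"travel": [[-7,-34,0],[-6.3,-34.5,20],[0,0,50],[0,0,50],[0,0,28],[0,0,12],[0,0,4],[0,0,0]], "turn": [[0,0,-0.017],[0,0,0],[0,0,0],[0,0,0],[0,0,0],[0,0,0],[0,0,0],[0,0,0]], "grip": [54,54,54,54,54,54,54,54]}}

```text
time: 30.72
tool_pos: [0.5169, -0.1477, 0.0353]
orientation: [0.078, 3.14, -0.001]
contact_force: [0.3, -3.5, 0.1]
opening: 0.0541
grasp_force: 0.0
```

Call:
{"fn": "jog_arm", "kwargs": {"travel": [[0,0,0],[0,0,0],[0,0,0],[0,0,0]], "turn": [[0,0,0],[0,0,0],[0,0,0],[0,0,0]], "grip": [38,38,38,38], "grip_force": 40}}

```text
time: 31.22
tool_pos: [0.5169, -0.1468, 0.0354]
orientation: [0.077, 3.14, 0.001]
contact_force: [-0.4, 1.8, 5.4]
opening: 0.0433
grasp_force: 42.0
```

Call:
{"fn": "jog_arm", "kwargs": {"travel": [[0,0,-10],[0,0,-30],[0,0,-50],[0,0,-50],[0,0,-25],[5,20,0],[10,45,0],[11,50,0]], "turn": [[0,0,0],[0,0,0],[0,0,0],[0,0,0],[0,0,0],[0,0,0],[0,0,0.016],[0,0,0]], "grip": [36,36,36,36,36,36,36,36]}}

```text
time: 32.22
tool_pos: [0.4955, -0.0292, 0.1986]
orientation: [-0.104, -3.137, -0.0]
contact_force: [0.9, 0.6, -0.7]
opening: 0.0432
grasp_force: 41.2
```

Call:
{"fn": "jog_arm", "kwargs": {"travel": [[11,55,0],[11,55,0],[10,55,0],[10,50,0],[10,43,0],[0,0,0],[0,0,0]], "turn": [[0,0,0],[0,0,0],[0,0,0],[0,0,0],[0,0,0],[0,0,0],[0,0,0]], "grip": [36,36,36,36,36,36,36]}}

```text
time: 33.1
tool_pos: [0.4611, 0.2293, 0.1989]
orientation: [-0.102, -3.138, 0.002]
contact_force: [-0.2, -0.4, -1.5]
opening: 0.0432
grasp_force: 41.4
```

```bash
python3 - <<'E'
from h import *
s=bot.sense();print(pose(s),s['opening'],s['grasp_force'],delta(s,[457.1,229.9,38]))
p=bot.get_image('top');save({'pixels':cv2.resize(p['pixels'][120:260,130:370],None,fx=3,fy=3)},'t2.png')
E
```

```text
(array([461.1, 229.3, 198.9]), 'yaw', np.float64(176.3), 'zaxis', array([-0.002, -0.001, -1.   ])) 0.043209599243464715 41.35013043880463 [  3.8   0.6 160.9]
```

View pics/t2.png

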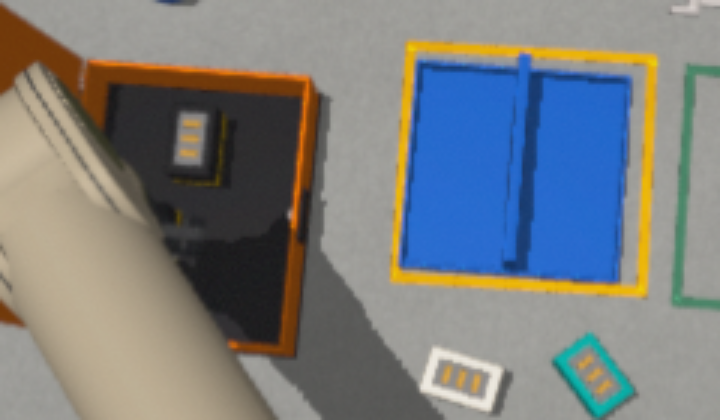

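Pack A is upright in the case at (192,145). The tote is empty, with its right gap larger, i.e. off toward the case. Lowering B.

Call:
{"fn": "jog_arm", "kwargs": {"travel": [[4,0.5,40],[0,0,50],[0,0,40],[0,0,20],[0,0,8],[0,0,2],[0,0,1.5],[0,0,1]], "turn": [[0,0,0],[0,0,0],[0,0,0],[0,0,0],[0,0,0],[0,0,0],[0,0,0],[0,0,0]], "grip": [36,36,36,36,36,36,36,36]}}

```text
time: 34.15
tool_pos: [0.4587, 0.2307, 0.0383]
orientation: [0.103, 3.138, 0.001]
contact_force: [0.1, 0.7, -1.0]
opening: 0.0435
grasp_force: 41.3
```

Call:
{"fn": "jog_arm", "kwargs": {"travel": [[0,0,0],[0,0,1]], "turn": [[0,0,0],[0,0,0]], "grip": [36,36]}}

```text
time: 34.4
tool_pos: [0.4584, 0.2305, 0.0368]
orientation: [0.103, 3.139, 0.0]
contact_force: [-0.5, -0.4, -2.4]
opening: 0.0433
grasp_force: 41.3
```

Call:
{"fn": "jog_arm", "kwargs": {"travel": [[0,0,1],[0,0,0.5],[0,0,0],[0,0,0],[0,0,0],[0,0,-15],[0,0,-50],[0,0,-60]], "turn": [[0,0,0],[0,0,0],[0,0,0],[0,0,0],[0,0,0],[0,0,0],[0,0,0],[0,0,0]], "grip": [36,36,56,56,56,56,56,50]}}

```text
time: 35.4
tool_pos: [0.4575, 0.2303, 0.1618]
orientation: [-0.103, -3.139, 0.0]
contact_force: [0.4, 0.5, 0.7]
opening: 0.0498
grasp_force: 0.0
```

Call:
{"fn": "jog_arm", "kwargs": {"travel": [[0,0,-60],[-10,-30,0],[-10,-55,0],[-10,-55,0],[-10,-55,0],[-10,-55,0],[-10,-50,0],[-10,-10,0]], "turn": [[0,0,0],[0,0,0],[0,0,0],[0,0,0],[0,0,0],[0,0,0],[0,0,-0.017],[0,0,0]], "grip": [50,40,34,34,34,34,34,34]}}

```text
time: 36.4
tool_pos: [0.5076, -0.0871, 0.221]
orientation: [0.085, 3.14, -0.001]
contact_force: [-0.5, 1.0, 0.8]
opening: 0.0342
grasp_force: 0.0
```

Call:
{"fn": "jog_arm", "kwargs": {"travel": [[0,0,0],[0,0,0]], "turn": [[0,0,0],[0,0,0]], "grip": [34,34]}}

```text
time: 36.65
tool_pos: [0.5078, -0.0814, 0.2205]
orientation: [0.073, 3.14, 0.001]
contact_force: [0.7, 0.6, -0.2]
opening: 0.0338
grasp_force: 0.0
```

```bash
python3 - <<'E'
from h import *; import edges
s=bot.sense();print(pose(s),s['time'])
w=bot.get_image('wrist');save(w,'w5.png')
edges.run(w,s,160,230,130,410)
for c,uv in pin(w,'tote_mid'): print(c,uv,np.round(toplane(w,uv,.046,s)[0],4))
h=hsv(w);Y=cv2.inRange(h,(18,120,100),(33,255,255));B=cv2.inRange(h,(105,120,40),(125,255,255))
for M,z in((Y,0),(B,.022)):
  pts=[(c,np.flatnonzero(M[:330,c])[0]) for c in list(range(210,260,5))+list(range(310,350,5)) if M[:330,c].any()]
  X=toplane(w,pts,z,s)*1000;k=np.polyfit(X[:,1],X[:,0],1);print('-x edge',np.polyval(k,-90),np.degrees(np.arctan(k[0])))
E
```

```text
(array([507.8, -81.4, 220.5]), 'yaw', np.float64(177.3), 'zaxis', array([ 0.,  0., -1.])) 36.65
[[-219.1, -2.5], [92.9, 71.9], [-190.0, -3.4], [19.8, -3.8]] y mids at x=570: yellow -63.1 tote -85.1
0.73 [283.  239.2] [ 0.5623 -0.0848  0.046 ]
0.72 [117.7 357.1] [ 0.703  -0.2877  0.046 ]
-x edge 411.92260184910526 -35.56093779905115
-x edge 459.97017707999686 3.660355776752061
```

View pics/w5.png

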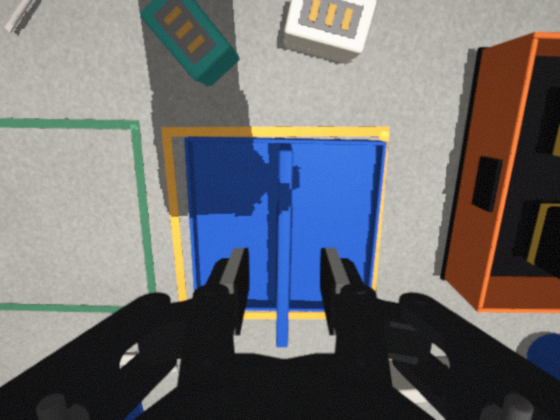

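The tote is at about (562,-85), yaw -3.6°, against yellow at (571,-94), yaw -2.6°. I regrip the board and slide it back.

Call:
{"fn": "jog_arm", "kwargs": {"travel": [[-24,-0.6,10],[-30,-0.6,40],[0,0,50],[0,0,35],[0,0,15],[0,0,5],[0,0,0],[0,0,0]], "turn": [[0,0,0.016],[0,0,0],[0,0,0],[0,0,0],[0,0,0],[0,0,0],[0,0,0],[0,0,0]], "grip": [34,34,34,34,34,34,34,34]}}

```text
time: 37.75
tool_pos: [0.5625, -0.0878, 0.0665]
orientation: [0.102, 3.138, -0.001]
contact_force: [-0.4, 0.5, 0.0]
opening: 0.034
grasp_force: 0.0
```

Call:
{"fn": "jog_arm", "kwargs": {"travel": [[0,0,0],[0,0,0],[0,0,0],[0,0,0]], "turn": [[0,0,0],[0,0,0],[0,0,0],[0,0,0]], "grip": [5,5,5,5], "grip_force": 60}}

```text
time: 38.25
tool_pos: [0.5625, -0.0872, 0.0662]
orientation: [0.101, 3.138, 0.0]
contact_force: [-1.5, 2.6, 6.5]
opening: 0.0112
grasp_force: 60.2
```

Call:
{"fn": "jog_arm", "kwargs": {"travel": [[-2,-1.5,0],[-2,-2,0],[-2,-2,0],[-2,-2,0],[-1.5,-1.5,0],[-1,-1,0],[0,0,0],[0,0,0]], "turn": [[0,0,-0.003],[0,0,-0.003],[0,0,-0.004],[0,0,-0.004],[0,0,-0.003],[0,0,0],[0,0,0],[0,0,0]], "grip": [5,5,5,5,5,5,5,5]}}

```text
time: 39.25
tool_pos: [0.5715, -0.0961, 0.0662]
orientation: [-0.072, -3.14, -0.003]
contact_force: [-6.5, 7.9, 11.0]
opening: 0.0112
grasp_force: 61.0
```

```bash
python3 -c "
from h import *
s=bot.sense();print(pose(s),s['contact_force'])"
```

```text
(array([571.5, -96.1,  66.2]), 'yaw', np.float64(177.4), 'zaxis', array([-0.   ,  0.002, -1.   ])) [-6.50637115  7.86820794 11.01628208]
```

Call:
{"fn": "jog_arm", "kwargs": {"travel": [[0,0,0],[0,0,0],[0,0,0],[0,0,-20],[0,0,-50],[0,0,-60],[20,0,-40],[55,0,0]], "turn": [[0,0,0],[0,0,0],[0,0,0],[0,0,0],[0,0,0],[0,0,0],[0,0,0],[0,0,0]], "grip": [34,34,34,34,34,34,20,0]}}

```text
time: 40.25
tool_pos: [0.4987, -0.0941, 0.2398]
orientation: [0.073, 3.133, -0.001]
contact_force: [-1.1, 0.3, -0.2]
opening: 0.0028
grasp_force: 0.0
```

Call:
{"fn": "jog_arm", "kwargs": {"travel": [[55,0,0],[55,0,0],[15,0,0],[0,0,0]], "turn": [[0,0,0],[0,0,0],[0,0,0],[0,0,0]], "grip": [0,0,0,0]}}

```text
time: 40.75
tool_pos: [0.3715, -0.0887, 0.2366]
orientation: [0.076, 3.138, -0.003]
contact_force: [0.1, -0.6, 0.7]
opening: 0.0
grasp_force: 0.0
```

```bash
cat > tl.py <<'E'
from h import *
s=bot.sense();print(pose(s),s['time'],np.round(s['q'],2))
p=bot.get_image('top');h=hsv(p)
y=cv2.inRange(h,(20,120,120),(32,255,255));y[:,:250]=0;y[:,358:]=0;y[:125]=0;y[225:]=0
b=cv2.inRange(h,(105,150,60),(125,255,255));b[:,:240]=0;b[:125]=0;b[:,360:]=0
def box(M,z,rows,cols):
    o=[]
    for e in(0,-1):
        q=[(np.flatnonzero(M[r])[e]+(.5 if e else -.5),r) for r in rows if M[r].any()]
        X=toplane(p,q,z)*1000;k=np.polyfit(X[:,0],X[:,1],1);o+=[np.polyval(k,570),np.degrees(np.arctan(k[0]))]
    for e in(0,-1):
        q=[(c,np.flatnonzero(M[:,c])[e]+(.5 if e else -.5)) for c in cols if M[:,c].any()]
        X=toplane(p,q,z)*1000;k=np.polyfit(X[:,1],X[:,0],1);o+=[np.polyval(k,-94),-np.degrees(np.arctan(k[0]))]
    o=np.array(o);print(np.round(o,1),'y',(o[0]+o[2])/2,'x',(o[4]+o[6])/2)
box(y,0,range(150,205),range(272,338));box(b,.022,range(155,200),list(range(277,298))+list(range(315,332)))
save(p,'t%d.png'%(s['time']*10))
E
python3 tl.py
```

```text
(array([371.5, -88.7, 236.6]), 'yaw', np.float64(177.2), 'zaxis', array([ 0.002, -0.002, -1.   ])) 40.75 [ 0.61 -0.21 -0.43  2.01 -0.09  1.32  1.74]
[  31.8   -2.4 -219.1   -2.3  691.2   -2.6  646.4   40.5] y -93.65049907947167 x 668.7729403049852
[   9.6   -2.9 -200.4   -3.2  672.5   -2.5  494.6   -2. ] y -95.40497784656877 x 583.5582305107354
```

The tote matches yellow within 2 mm and 0.5°. Now to the lid's far side: rise, turn back 91°.

Call:
{"fn": "jog_arm", "kwargs": {"travel": [[0,0,-40],[0,0,-50],[0,0,-50],[0,0,-45],[0,0,0],[0,0,0],[0,0,0],[0,0,0]], "turn": [[0,0,0.17],[0,0,0.17],[0,0,0.17],[0,0,0.17],[0,0,0.17],[0,0,0.17],[0,0,0.17],[0,0,0.17]], "grip": [0,0,0,0,0,0,0,0]}}

```text
time: 41.8
tool_pos: [0.3727, -0.0886, 0.4206]
orientation: [-2.039, -2.39, -0.001]
contact_force: [-0.1, -0.2, -0.1]
opening: 0.0002
grasp_force: 0.0
```

Call:
{"fn": "jog_arm", "kwargs": {"travel": [[40,5,0],[55,10,0],[55,10,0],[55,10,0],[55,10,0],[55,10,0],[55,10,0],[55,10,0]], "turn": [[0,0,0.17],[0,0,0.058],[0,0,0],[0,0,0],[0,0,0],[0,0,0],[0,0,0],[0,0,0]], "grip": [0,0,0,0,0,0,0,0]}}

```text
time: 42.8
tool_pos: [0.4614, 0.3222, 0.421]
orientation: [-2.29, -2.145, -0.002]
contact_force: [0.6, -2.4, 1.6]
opening: -0.0001
grasp_force: 0.0
```

```bash
python3 - <<'E'
from h import *
s=bot.sense();print(pose(s),s['time'],np.round(s['q'],2),delta(s,[483.5,406.4,420]),delta(s,[483.5,406.4,275]))
p=bot.get_image('side')
print(pin(p,'lid_edge'),pin(p,'button_top'))
C=np.array([.998,-.0645,0]);Y=np.array([.0645,.998,0]);H=np.array([523.9,333.6,78])
f=1.7;d=-Y*np.cos(f)+np.array([0,0,np.sin(f)]);n=Y*np.sin(f)+np.array([0,0,np.cos(f)])
print(topix(p,[(H+215*d+14*n)/1000,(H+182*d+22*n)/1000]))
E
```

```text
(array([461.4, 322.2, 421. ]), 'yaw', np.float64(86.2), 'zaxis', array([-0.002,  0.004, -1.   ])) 42.8 [ 0.2   0.38 -1.24  1.23  0.36  1.77 -1.01] [85.4 16.5  1.2] [ 84.9  16.8 146.2]
[(0.97, array([208.4, 259.3])), (0.5, array([217.8, 308.5]))] [(0.4, array([207.7, 272.7]))]
[[206.90780525 262.75488974]
 [207.45516374 274.82123613]]
```

Call:
{"fn": "jog_arm", "kwargs": {"travel": [[5,20,0],[10,30,0],[20,30,0],[25,26,0],[25,0,0],[0,0,0]], "turn": [[0,0,0],[0,0,0],[0,0,0],[0,0,0],[0,0,0],[0,0,0]], "grip": [0,0,0,0,0,0]}}

```text
time: 43.7
tool_pos: [0.5713, 0.3991, 0.4207]
orientation: [-2.289, -2.148, -0.0]
contact_force: [0.1, -0.1, -0.1]
opening: -0.0001
grasp_force: 0.0
```

```bash
python3 - <<'E'
from h import *
s=bot.sense();print(pose(s),np.round(s['q'],2),delta(s,[573.3,400.6,275]))
ph=np.arange(1.75,-.001,-.0437)
P=np.c_[-201*np.cos(ph)+14*np.sin(ph),201*np.sin(ph)+14*np.cos(ph)]
d=np.diff(P,axis=0);print('start rel hinge',P[0]+[11,0])
for i in range(0,len(d),8): print(np.round(ph[i],2),[[float(round(a,1)),0,float(round(-b,1))] for a,b in d[i:i+8]])
E
```

```text
(array([571.3, 399.1, 420.7]), 'yaw', np.float64(86.4), 'zaxis', array([-0.001,  0.002, -1.   ])) [-0.21  0.68 -1.08  0.78  0.62  1.92 -1.  ] [  1.4   2.1 145.7]
start rel hinge [ 60.60326044 195.28573054]
1.75 [[-8.6, 0, -2.0], [-8.7, 0, -1.6], [-8.7, 0, -1.2], [-8.8, 0, -0.8], [-8.8, 0, -0.5], [-8.8, 0, -0.1], [-8.8, 0, 0.3], [-8.8, 0, 0.7]]
1.4 [[-8.7, 0, 1.1], [-8.7, 0, 1.5], [-8.6, 0, 1.8], [-8.5, 0, 2.2], [-8.4, 0, 2.6], [-8.3, 0, 2.9], [-8.2, 0, 3.3], [-8.0, 0, 3.7]]
1.05 [[-7.8, 0, 4.0], [-7.7, 0, 4.3], [-7.5, 0, 4.7], [-7.2, 0, 5.0], [-7.0, 0, 5.3], [-6.8, 0, 5.6], [-6.5, 0, 5.9], [-6.3, 0, 6.2]]
0.7 [[-6.0, 0, 6.4], [-5.7, 0, 6.7], [-5.4, 0, 6.9], [-5.1, 0, 7.2], [-4.8, 0, 7.4], [-4.5, 0, 7.6], [-4.1, 0, 7.8], [-3.8, 0, 8.0]]
0.35 [[-3.4, 0, 8.1], [-3.1, 0, 8.3], [-2.7, 0, 8.4], [-2.3, 0, 8.5], [-2.0, 0, 8.6], [-1.6, 0, 8.7], [-1.2, 0, 8.7], [-0.8, 0, 8.8]]
```

Call:
{"fn": "jog_arm", "kwargs": {"travel": [[1,1,30],[0,0,40],[0,0,40],[0,0,27],[0,0,10],[-5,0,0],[-5,0,0],[0,0,0]], "turn": [[0,0,0],[0,0,0],[0,0,0],[0,0,0],[0,0,0],[0,0,0],[0,0,0],[0,0,0]], "grip": [0,0,0,0,0,0,0,0]}}

```text
time: 44.7
tool_pos: [0.5718, 0.3893, 0.2756]
orientation: [2.292, 2.148, 0.004]
contact_force: [-0.6, 0.3, 0.2]
opening: -0.0003
grasp_force: 0.0
```

Call:
{"fn": "jog_arm", "kwargs": {"travel": [[-8.6,0,-2],[-8.7,0,-1.6],[-8.7,0,-1.2],[-8.8,0,-0.8],[-8.8,0,-0.5],[-8.8,0,-0.1],[-8.8,0,0.3],[-8.8,0,0.7]], "turn": [[0,0,0],[0,0,0],[0,0,0],[0,0,0],[0,0,0],[0,0,0],[0,0,0],[0,0,0]], "grip": [0,0,0,0,0,0,0,0]}}

```text
time: 45.7
tool_pos: [0.5668, 0.3193, 0.2795]
orientation: [-2.291, -2.15, -0.001]
contact_force: [-2.9, 3.4, 1.1]
opening: 0.0001
grasp_force: 1.8
```

```bash
python3 - <<'E'
from h import *
s=bot.sense();print(pose(s),np.round(s['q'],2),s['contact_force'])
t=np.array(s['tool_pos'])*1000;r=t-[523.9,333.6,78];y=r@[.0645,.998,0];print('case x',r@[.998,-.0645,0],'y',y,'phi',np.arctan2(r[2],-(y-11))-np.arctan(14/201),np.hypot(y-11,r[2]))
p=bot.get_image('side');save({'pixels':cv2.resize(p['pixels'][120:350,120:380],None,fx=2.3,fy=2.3)},'s6.png')
E
```

```text
(array([566.8, 319.3, 279.5]), 'yaw', np.float64(86.4), 'zaxis', array([ 0.001,  0.001, -1.   ])) [ 0.14  0.61 -1.14  1.27  0.55  1.59 -0.98] [-2.87311914  3.36331038  1.10474067]
case x 43.71453472630892 y -11.510941281315636 phi 1.3900223014354143 202.79150266933945
```

View pics/s6.png

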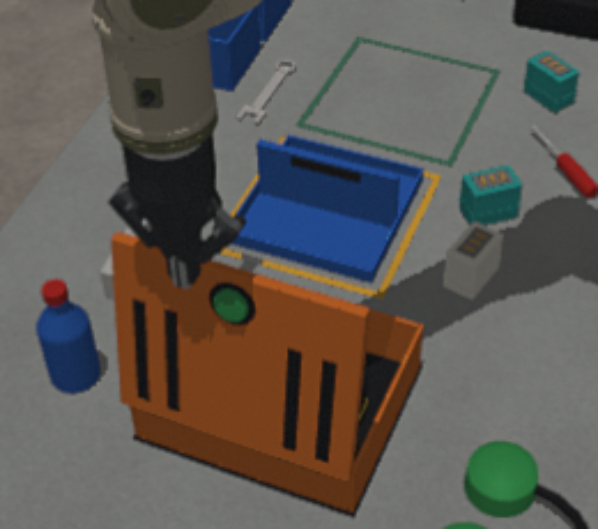

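Lid is at about 80°, pushed by the fingertips at (182,275) beside the button (232,300). Keep going.

Call:
{"fn": "jog_arm", "kwargs": {"travel": [[-8.7,0,1.1],[-8.7,0,1.5],[-8.6,0,1.8],[-8.5,0,2.2],[-8.4,0,2.6],[-8.3,0,2.9],[-8.2,0,3.3],[-8,0,3.7]], "turn": [[0,0,0],[0,0,0],[0,0,0],[0,0,0],[0,0,0],[0,0,0],[0,0,0],[0,0,0]], "grip": [0,0,0,0,0,0,0,0]}}

```text
time: 46.75
tool_pos: [0.5627, 0.2519, 0.2603]
orientation: [2.291, 2.149, 0.002]
contact_force: [3.2, 2.0, 4.4]
opening: -0.0001
grasp_force: 1.9
```

Call:
{"fn": "jog_arm", "kwargs": {"travel": [[-7.8,0,4],[-7.7,0,4.3],[-7.5,0,4.7],[-7.2,0,5],[-7,0,5.3],[-6.8,0,5.6],[-6.5,0,5.9],[-6.3,0,6.2]], "turn": [[0,0,0],[0,0,0],[0,0,0],[0,0,0],[0,0,0],[0,0,0],[0,0,0],[0,0,0]], "grip": [0,0,0,0,0,0,0,0]}}

```text
time: 47.75
tool_pos: [0.5588, 0.1953, 0.2189]
orientation: [-2.291, -2.15, -0.0]
contact_force: [1.4, -0.0, 4.9]
opening: -0.0002
grasp_force: 2.1
```

Call:
{"fn": "jog_arm", "kwargs": {"travel": [[-6,0,6.4],[-5.7,0,6.7],[-5.4,0,6.9],[-5.1,0,7.2],[-4.8,0,7.4],[-4.5,0,7.6],[-4.1,0,7.8],[-3.8,0,8]], "turn": [[0,0,0],[0,0,0],[0,0,0],[0,0,0],[0,0,0],[0,0,0],[0,0,0],[0,0,0]], "grip": [0,0,0,0,0,0,0,0]}}

```text
time: 48.75
tool_pos: [0.5563, 0.1556, 0.1607]
orientation: [2.291, 2.149, -0.001]
contact_force: [-0.2, -0.4, 4.9]
opening: -0.0
grasp_force: 2.3
```

```bash
cat > ph.py <<'E'
from h import *
s=bot.sense();print(pose(s),np.round(s['q'],2),s['contact_force'])
t=np.array(s['tool_pos'])*1000;r=t-[523.9,333.6,78];y=r@[.0645,.998,0];print('case x',r@[.998,-.0645,0],'y',y,'phi',np.arctan2(r[2],-(y-11))-np.arctan(14/201),np.hypot(y-11,r[2]))
E
python3 ph.py
```

```text
(array([556.3, 155.6, 160.7]), 'yaw', np.float64(86.3), 'zaxis', array([-0., -0., -1.])) [ 0.54  0.55 -1.18  1.64  0.52  1.31 -0.78] [-0.15614412 -0.44307568  4.87151373]
case x 43.77078616149276 y -175.51976872328618 phi 0.34777926994717395 204.02981476683902
```

Call:
{"fn": "jog_arm", "kwargs": {"travel": [[-3.4,0,8.1],[-3.1,0,8.3],[-2.7,0,8.4],[-2.3,0,8.5],[-1.5,0,8.6],[-1,0,8.7],[-0.5,0,8],[0,0,5]], "turn": [[0,0,0],[0,0,0],[0,0,0],[0,0,0],[0,0,0],[0,0,0],[0,0,0],[0,0,0]], "grip": [0,0,0,0,0,0,0,0]}}

```text
time: 49.75
tool_pos: [0.5554, 0.1394, 0.0977]
orientation: [2.291, 2.146, -0.005]
contact_force: [-3.1, -7.6, 12.9]
opening: 0.0
grasp_force: 6.0
```

Call:
{"fn": "jog_arm", "kwargs": {"travel": [[0,0,3],[0,0,2],[0,0,1],[0,0,0]], "turn": [[0,0,0],[0,0,0],[0,0,0],[0,0,0]], "grip": [0,0,0,0]}}

```text
time: 50.25
tool_pos: [0.5554, 0.1404, 0.0925]
orientation: [2.291, 2.147, -0.003]
contact_force: [-7.3, -8.5, 21.1]
opening: 0.0001
grasp_force: 10.5
```

Call:
{"fn": "jog_arm", "kwargs": {"travel": [[0,0,-2],[0,0,-3],[0,0,-5],[0,0,-10]], "turn": [[0,0,0],[0,0,0],[0,0,0],[0,0,0]], "grip": [0,0,0,0]}}

```text
time: 50.75
tool_pos: [0.5552, 0.1423, 0.1117]
orientation: [-2.29, -2.15, -0.0]
contact_force: [0.7, 0.2, -0.2]
opening: -0.0002
grasp_force: 0.0
```

```bash
python3 ph.py
```

```text
(array([555.2, 142.3, 111.7]), 'yaw', np.float64(86.4), 'zaxis', array([-0.   ,  0.001, -1.   ])) [ 0.55  0.59 -1.14  1.7   0.56  1.23 -0.79] [ 0.65111211  0.18990291 -0.15893812]
case x 43.59357480175935 y -188.93347823808924 phi 0.0976627784763358 202.76113527499749
```

Force is zero 20 mm up, so the catch holds. Retreating clear of the tote and looking at everything.

Call:
{"fn": "jog_arm", "kwargs": {"travel": [[0,0,-50],[0,0,-60],[0,-40,-20],[0,-55,0],[0,-55,0],[0,-40,0],[0,0,0],[0,0,0]], "turn": [[0,0,0],[0,0,0],[0,0,0],[0,0,0],[0,0,0],[0,0,0],[0,0,0],[0,0,0]], "grip": [0,0,0,0,0,0,0,0]}}

```text
time: 51.75
tool_pos: [0.4046, 0.1451, 0.2484]
orientation: [-2.278, -2.155, 0.038]
contact_force: [1.0, -0.3, -0.3]
opening: 0.0004
grasp_force: 0.0
```

```bash
python3 tl.py; python3 - <<'E'
from h import *
p=bot.get_image('top');a=p['pixels'][120:260,130:370]
q=bot.get_image('side');print(pin(q,'lid_edge')[:1],pin(q,'button_top')[:1])
b=q['pixels'][120:350,120:380]
im=np.vstack([cv2.resize(a,(520,290)),cv2.resize(b,(520,300))]);save({'pixels':im},'f.png')
E
```

```text
(array([404.6, 145.1, 248.4]), 'yaw', np.float64(86.8), 'zaxis', array([-0.021, -0.013, -1.   ])) 51.75 [ 1.03 -0.16 -1.33  1.85 -0.15  1.36 -0.32]
[  31.8   -2.5 -219.2   -2.5  673.3   -6.5  449.8   -2.5] y -93.71488255383083 x 561.5349761777131
[   9.6   -2.9 -200.5   -3.1  672.3   -2.6  469.9   -2.7] y -95.46239070057558 x 571.1015284751913
[(0.57, array([259.4, 243.4]))] [(0.49, array([255.3, 248.6]))]
```

View pics/f.png

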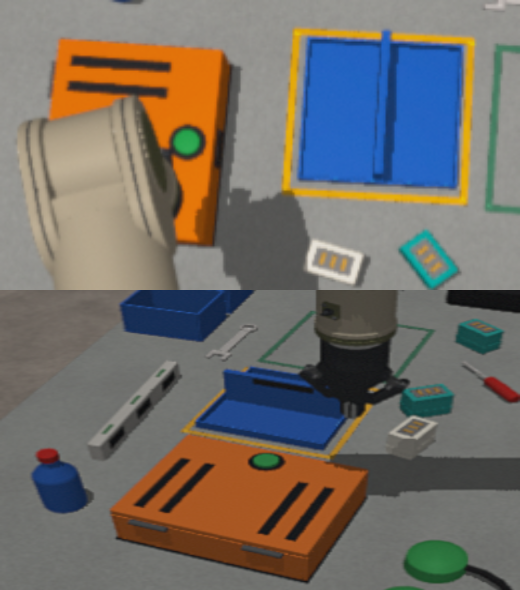

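The lid is shut at (265,460), the tote is centred in the yellow outline at (385,115), and the bystanders are untouched. Handing in.

```bash
python3 -c "
from rig import bot
print(bot.job_done())"
```

```text
the job is handed in; nothing more can be done
None
```

The job is handed in: the tote is about 2 mm and 0.5° off the yellow outline's centre, both packs were set down in the case (only pack A was confirmed upright by camera), the lid was held while it opened and is shut and caught, and the bystanders look undisturbed. The tote drifted about 1 cm during the pack grasps (or was knocked), so I slid it back before shutting the lid.

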